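Put the trial lampholders back in their case and cover it

ROBOT

A 7-joint arm with a two-finger parallel gripper is mounted at the origin on the work surface. World frame = base frame: x ahead of the robot, y to its left, z up, the work surface at z = 0. Lengths are in m, angles in rad, forces in N, time in s.
With the tool pointing down it reaches from about 0.425 to 1.025 m from the base axis. Payload 9.4 kg.
Tool frame: the origin (TCP) lies on the centre line of the jaws, within the pads' length; the fingertips stand 8 mm ahead of it and the grasp point (between the pads) lies 11 mm behind it; z points along the fingers, y is the line along which they close (so a half turn about z gives the same grasp; the last joint's range is limited). The gripper opens to 85 mm and grips with 20 to 120 N. Pads are 22 mm wide; open, the fingers measure 114 mm over their backs; the gripper's body (76 mm by 85 mm) begins 54 mm behind the grasp point. The pads swing forward as they close: fully open they stand 13 mm farther back than shut.
Start: joints at [-1.204, 0.599, -0.003, 1.599, 0.002, 0.943, -0.08], TCP at [0.311, 0.655, 0.239] pointing down, gripper open.
Joint ranges: [-2.57, 2.57], [-0.35, 1.97], [-1.29, 1.29], [0.11, 2.56], [-1.05, 4.19], [0.11, 1.86], [-2.63, 2.63]. Speed limits (rad/s): [2.22, 2.22, 3.01, 3.01, 3.14, 3.14, 3.14].

INTERFACE

Orientations are given as a rotation vector (axis times angle).
In Python, from workcell import monitor, vision, robot gives the robot as it stands.
- The arm moves only by the shell command python3 -m handwheel 'ROWS' [OPENING] [FORCE]. ROWS is JSON, a list of rows, each a list of 4 numbers: the shift along the tool's x, y, z as a fraction of full scale, then the turn about the tool's z as a fraction of full scale. In form: [[x, y, z, spin], ...]. A call has 1 to 8 rows; each row is the pose to reach, as a shift and turn from the pose commanded when the call began, along the tool's axes at that moment; what a row does not reach only later rows make up. Full scale, the value 1, is 10 cm for a shift and pi/2 rad for a turn. A row lasts 1/8 s, in which the tool goes at most 62.5 mm and 10.7 degrees, less where a joint would pass 70% of its speed; a pose out of reach is approached as far as the arm can. A call with a number of a shift or a turn outside -1 to 1 is refused whole. A call with a gripper value outside its range is refused whole. OPENING is the closure, from -1 (fully open) to 1 (shut), set as the call begins (- or left out, the last holds). The fingers move at their own pace and stop on an object; FORCE is the grip in N (left out, the last holds). Time passes only in rows, so rows that repeat a pose let the fingers close. It gives the time, the measured TCP pose, the force, the opening and the grip force at its end, in the units of the state.
- monitor.state(): the state, without advancing time (a new reading comes with each control period).
- vision.capture(name): name is "scene" or "side" or "wrist"; returns a dict with "image" (420x560x3 uint8, red, green, blue), "fx", "fy", "cx", "cy" (pixels), "cam_to_world" (4x4, takes a point from camera to world coordinates); the wrist camera has in their place "T_tool_cam" (4x4, takes a point from camera to tool coordinates, whose origin is the TCP and whose axes are the flange's). Camera axes: x right, y up, looking along -z (the intrinsics and any distortion apply to the point x, -y, -z); pixel columns grow to the right and rows downward; lengths in m; the calibration is good to about 2 mm. A picture is of the moment at which its call begins: read the wrist's pose just before it. There is no depth.
- robot.job_done(): hands the job in; it is judged then, once.
The state is a dict: "time": time; "q": joint angles; "dq": joint speeds; "joint_efforts": joint torques, N m; "position": TCP position; "eef_rot": TCP orientation; "wrist_force": force on the tool from outside, world axes, zero at the start; "wrist_torque": the same for the moment, N m; "opening": finger opening in m; "grip_force": force on a finger pad.
Only numpy, scipy, OpenCV 4.12 (cv2) and the standard library are available. Lean on these libraries where they do the work, as an engineer would, in place of code of your own. Each camera call takes 0.05 s, during which the arm holds its last target. There are 200 camera calls.

TASK

Put the three short brass lampholders back in the storage case, each standing upright in the foam pocket cut to its size, then set the cover down over the case so that it sits level and fully home on the base. The two tall lampholders do not belong in this case (the cover would not go down over them): leave them standing where they are, and do not knock any lampholder over.

Things in the scene. Friction and masses are not known exactly. Their poses are not given: they have to be found in the camera images.
- slim_mid (a point): Slim short lampholder: round, brass, standing on its open mouth, a thin cord stub on its domed cap; 26 mm across at the foot, straight body 25 mm across from 16 to 44 mm high; 60 mm high in all, 70 g. The point is its centre, 30 mm above its foot; z up its axis. Grip the body from above, 36 to 40 mm above the foot
- standard_mid (a point): Standard short lampholder: round, brass, standing on its open mouth, a thin cord stub on its domed cap; 44 mm across at the foot, straight body 40 mm across from 16 to 44 mm high, no flange; 60 mm high in all, 70 g. The point is its centre, 30 mm above its foot; z up its axis. Grip the body from above, 36 to 40 mm above the foot
- broad_mid (a point): Broad short lampholder: round, brass, standing on its open mouth, a thin cord stub on its domed cap; black shade-ring flange 62 mm across round the foot (its top 14 mm high), straight body 38 mm across from 16 to 44 mm high; 60 mm high in all, 70 g. The point is its centre, 30 mm above its foot; z up its axis. Grip the body from above, 36 to 40 mm above the foot
- tall_key_mid (a point): Tall lampholder with a small black turn-key on its side: brass, shaped like the standard one (44 mm across) but 80 mm high. Not to be moved. The point is its centre, 40 mm above its foot
- tall_candle_mid (a point): Tall candle lampholder: a plain brass tube 26 mm across and 80 mm high with a dark open top and a dished foot 46 mm across. Not to be moved. The point is its centre, 40 mm above its foot
- case: Base of the storage case, fixed: dark-grey plate 302 x 126 x 4 mm with a tray 274 x 96 mm outside, whose walls and foam reach 18 mm above the table. Three foam blocks stand in it in a row along x, 88.5 mm apart, in any order. The cover goes round the tray and stands on the plate. Origin: centre of the underside, on the table; x along its length, z up
- cover_grip (a point): Cover of the case, standing on the table: open-bottomed box, clear walls, dark-grey top, 296 x 118 mm outside, 290 x 112 inside, 72 high (68 inside), 0.32 kg. On top an aluminium bridge handle: bar 110 mm long, 14 x 14 mm. The point is the bar's centre, 100 mm above the cover's lower edge, 28 above its top; x along bar and cover. Same either way round
- pocket_slim: Foam block with the smallest pocket: square foam block (88 x 88 x 14 mm, dark top, light-grey pocket floor) in the case, with a round pocket 42 mm across, 11 mm deep: the place of the slim lampholder. Origin: centre of the block's underside, 4 mm above the table; pocket centred on it, its floor 3 mm and its mouth 14 mm above the origin
- pocket_standard: Foam block with the middle pocket: square foam block (88 x 88 x 14 mm, dark top, light-grey pocket floor) in the case, with a round pocket 60 mm across, 11 mm deep: the place of the standard lampholder. Origin: centre of the block's underside, 4 mm above the table; pocket centred on it, its floor 3 mm and its mouth 14 mm above the origin
- pocket_broad: Foam block with the largest pocket: square foam block (88 x 88 x 14 mm, dark top, light-grey pocket floor) in the case, with a round pocket 78 mm across, 11 mm deep: the place of the broad lampholder. Origin: centre of the block's underside, 4 mm above the table; pocket centred on it, its floor 3 mm and its mouth 14 mm above the origin
Things that resemble listed ones, but are neither listed nor needed, are in the scene too. What is shaped like the part that bears slim_mid but red is not meant. Leave any orange look-alike of the pocket_broad alone.

How it is judged:
By the outcome, as a careful person would: the job done as asked, in the order asked, and still so for the second after the job is handed in, with the robot touching nothing.
It also fails if it takes over 112 s, if anything falls off the work surface, if the arm or the gripper's body presses on something with over 40 N, if the wrist force passes 120 N, or if a joint passes its speed limit or range.

## Working session

There is one attempt and no reset: what is moved stays moved. The work goes in short steps, Python scripts to look and compute and a shell command to move; the robot and the scene stay as the last step left them, time stands still between calls to the robot, and variables do not carry over. Pictures are saved under pics/ and viewed, at most 14 in all, crops included, and the job is handed in when it is done.

```bash
mkdir -p pics
cat > h.py <<'E'
import numpy as np, cv2, json
from scipy.spatial.transform import Rotation as R
from workcell import monitor, vision, robot
def cap(name, fn):
    s=monitor.state(); c=vision.capture(name); cv2.imwrite('pics/'+fn+'.png', c['image'][:,:,::-1])
    if 'cam_to_world' in c: T=np.array(c['cam_to_world'])
    else:
        W=np.eye(4); W[:3,:3]=R.from_rotvec(s['eef_rot']).as_matrix(); W[:3,3]=s['position']; T=W@np.array(c['T_tool_cam'])
    d={k:c[k] for k in c if k in('fx','fy','cx','cy')}; d['T']=T.tolist(); 
    print(fn,[k for k in c], 'cam at',T[:3,3].round(3))
    json.dump(d,open('pics/'+fn+'.json','w')); return c,T
def px(fn,u,v,z):
    d=json.load(open('pics/'+fn+'.json')); T=np.array(d['T'])
    r=T[:3,:3]@np.array([(u-d['cx'])/d['fx'],-(v-d['cy'])/d['fy'],-1]); o=T[:3,3]
    return o+r*(z-o[2])/r[2]
def proj(fn,p):
    d=json.load(open('pics/'+fn+'.json')); T=np.array(d['T']); q=T[:3,:3].T@(np.array(p)-T[:3,3])
    return d['cx']+d['fx']*q[0]/-q[2], d['cy']-d['fy']*q[1]/-q[2]
E
python3 - <<'E'
from h import *
s=monitor.state(); print({k:np.round(v,3).tolist() for k,v in s.items()})
print(R.from_rotvec(s['eef_rot']).as_matrix().round(3))
cap('scene','s0');cap('side','d0');c,T=cap('wrist','w0');print({k:v for k,v in c.items() if k!='image'})
a=cv2.imread('pics/s0.png');cv2.imwrite('pics/s0b.png',cv2.resize(a,(800,600)))
E
```

```text
{'time': 0.0, 'q': [-1.204, 0.6, -0.003, 1.6, 0.002, 0.943, -0.08], 'dq': [0.0, -0.001, 0.0, 0.001, 0.001, 0.001, 0.0], 'joint_efforts': [-0.0, -77.644, 1.564, -25.802, 0.012, 0.009, -0.0], 'position': [0.311, 0.654, 0.238], 'eef_rot': [-0.691, -3.064, 0.002], 'wrist_force': [-0.11, 0.46, 0.464], 'wrist_torque': [0.016, -0.025, 0.009], 'grip_force': 0.0, 'opening': 0.086}
[[-0.903  0.429 -0.001]
 [ 0.429  0.903 -0.002]
 [-0.    -0.002 -1.   ]]
s0 ['image', 'fx', 'fy', 'cx', 'cy', 'cam_to_world'] cam at [1.459 0.154 0.779]
d0 ['image', 'fx', 'fy', 'cx', 'cy', 'cam_to_world'] cam at [0.404 0.662 0.659]
w0 ['image', 'fx', 'fy', 'cx', 'cy', 'T_tool_cam'] cam at [0.237 0.69  0.374]
{'fx': 307.8851689744981, 'fy': 307.8851689744981, 'cx': 275.02936559097424, 'cy': 206.67499941853444, 'T_tool_cam': array([[-3.27813453e-04,  9.50031132e-01,  3.12154995e-01,
         8.20705606e-02],
       [ 9.99999065e-01, -1.02974107e-04,  1.36355901e-03,
         3.01850401e-04],
       [ 1.32756739e-03,  3.12155150e-01, -9.50030210e-01,
        -1.35285376e-01],
       [ 0.00000000e+00,  0.00000000e+00,  0.00000000e+00,
         1.00000000e+00]])}
```

View pics/s0b.png

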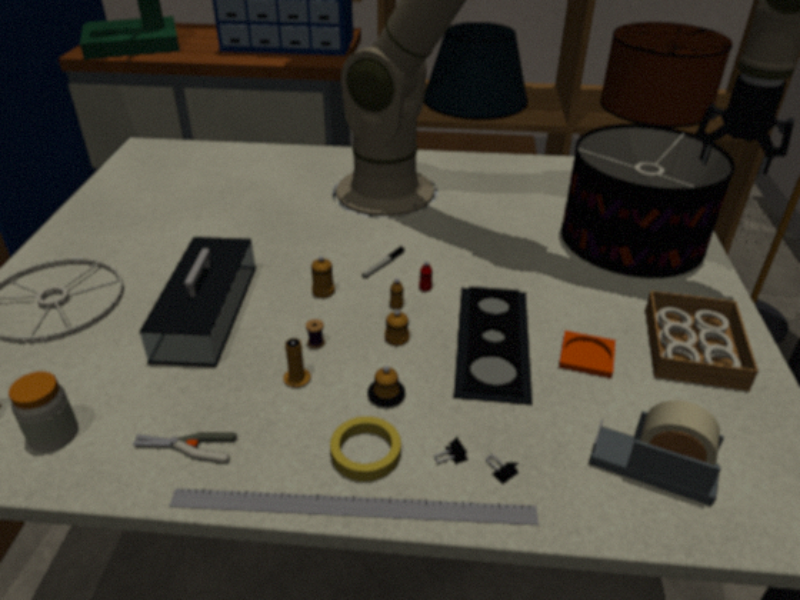

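View pics/d0.png

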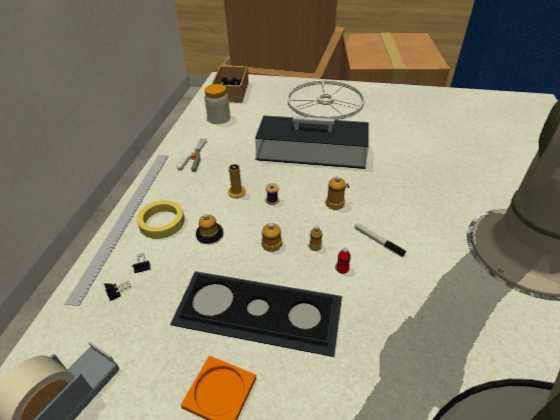

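Scene and side views: the short brass items are slim (side ≈316,238), standard (271,236) and broad with black flange (208,228). The tall ones are key (337,192) and candle (236,181). Look-alikes are red (343,261), a dark small spool (272,194) and an orange pocket (220,390). I'll confirm this in a crop.

Run:
```python
from h import *
a=cv2.imread('pics/d0.png')[150:350,165:365];cv2.imwrite('pics/d0c.png',cv2.resize(a,(600,600),interpolation=cv2.INTER_CUBIC))
a=cv2.imread('pics/d0.png')[80:180,240:390];cv2.imwrite('pics/d0e.png',cv2.resize(a,(750,500),interpolation=cv2.INTER_CUBIC))
```

```text
(no output)
```

View pics/d0c.png

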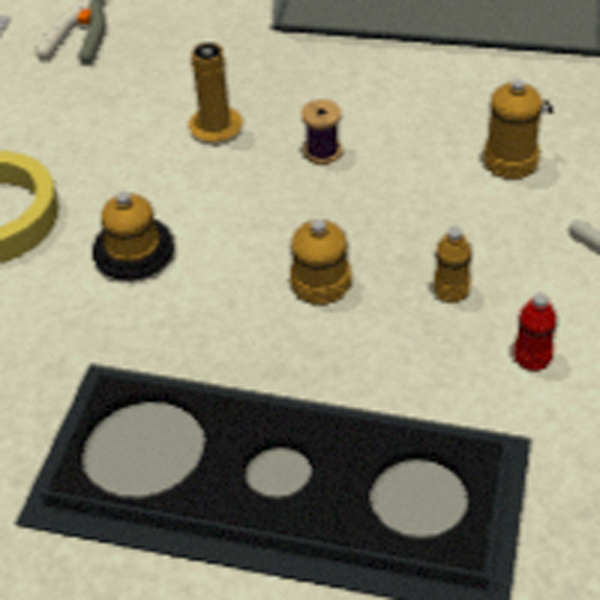

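View pics/d0e.png

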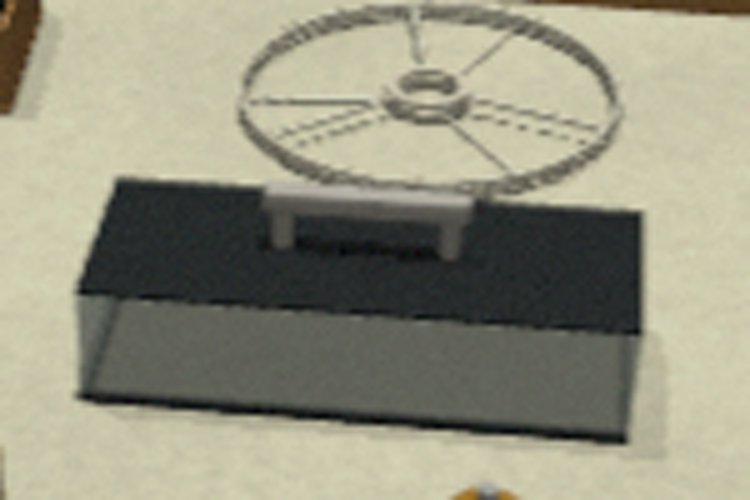

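Run:
```python
from h import *
c=lambda x,y:(165+x/3,150+y/3)
e=lambda x,y:(240+x/5,80+y/5)
for n,p,z in [('slimtip',c(455,232),.058),('slimneckmid',c(453,270),.025),('std tip',c(318,224),.058),('std foot',c(320,285),.005),('broad tip',c(124,196),.058),('broad flange',c(134,246),.014),
 ('key tip',c(518,86),.078),('candle top',c(208,50),.08),('spool top',c(322,110),.04),('red',c(539,300),.058),
 ('P broad',c(144,449),.0125),('P slim',c(279,472),.0125),('P std',c(419,498),.0125),('plate BL',c(95,365),.004),('plate BR',c(530,438),.004),('plate FL',c(18,523),.004),
 ('cov TL',e(118,180),.072),('cov TR',e(642,212),.072),('cov FL',e(78,292),.072),('cov FR',e(640,332),.072),('bar L',e(265,187),.107),('bar R',e(474,200),.107),('low FL',e(78,398),0),('low FR',e(627,440),0)]:
    print(n,px('d0',*p,z).round(4))
```

```text
slimtip [0.4514 0.068  0.058 ]
slimneckmid [0.4508 0.0731 0.025 ]
std tip [0.5465 0.0765 0.058 ]
std foot [0.545  0.0857 0.005 ]
broad tip [0.69   0.0723 0.058 ]
broad flange [0.6865 0.0792 0.014 ]
key tip [ 0.4218 -0.0754  0.078 ]
candle top [ 0.6671 -0.0783  0.08  ]
spool top [ 0.5738 -0.0674  0.04  ]
red [0.3898 0.1207 0.058 ]
P broad [0.6249 0.2481 0.0125]
P slim [0.5368 0.2495 0.0125]
P std [0.4487 0.2525 0.0125]
plate BL [0.6819 0.1831 0.004 ]
plate BR [0.3856 0.1908 0.004 ]
plate FL [0.6874 0.3077 0.004 ]
cov TL [ 0.6527 -0.3331  0.072 ]
cov TR [ 0.3602 -0.3442  0.072 ]
cov FL [ 0.6486 -0.2172  0.072 ]
cov FR [ 0.3576 -0.2267  0.072 ]
bar L [ 0.5593 -0.2788  0.107 ]
bar R [ 0.4493 -0.2827  0.107 ]
low FL [ 0.654  -0.2215  0.    ]
low FR [ 0.3554 -0.2321  0.    ]
```

```bash
python3 - <<'E'
from h import *
for n,u,v,z in [('bot front',640,268,0),('bot L',565,235,0),('bot R',712,235,0)]: print(n,px('s0',u/1.4286,v/1.4286,z).round(3))
for z in(.15,.2,.25):
  print(z,[px('s0',u/1.4286,v/1.4286,z).round(3)[:2] for u,v in((575,165),(733,170),(655,200),(650,130))])
E
python3 -m handwheel '[[0,0,-0.5,0],[0,0,-0.5,-0.1],[0,0,-0.5,-0.2],[0,0,-0.5,-0.282],[0,0,-0.5,-0.282]]' -1 40
```

```text
bot front [0.277 0.554 0.   ]
bot L [0.162 0.415 0.   ]
bot R [0.129 0.738 0.   ]
0.15 [array([0.123, 0.416]), array([0.114, 0.743]), array([0.263, 0.552]), array([-0.082,  0.614])]
0.2 [array([0.229, 0.396]), array([0.221, 0.696]), array([0.358, 0.521]), array([0.04 , 0.577])]
0.25 [array([0.336, 0.375]), array([0.328, 0.649]), array([0.453, 0.489]), array([0.163, 0.541])]
time: 0.78
position: [0.3114, 0.6545, 0.2889]
eef_rot: [-0.003, -3.141, 0.001]
wrist_force: [1.0, 0.6, -0.1]
opening: 0.0856
grip_force: 0.0
```

```bash
python3 -m handwheel '[[-0.4,-0.5,0,0],[-0.7,-1,0,0],[-0.7,-1,0,0]]' >/dev/null
python3 -m handwheel '[[-0.4,-0.5,0,0],[-0.7,-1,0,0],[-0.7,-1,0,0]]' |head -2
python3 -m handwheel '[[0,-0.5,0,0],[0,-1,0,0],[0,-1,0,0]]' >/dev/null
python3 -m handwheel '[[0,-0.5,0,0],[0,-1,0,0],[0,-1,0,0]]' |head -2
python3 -m handwheel '[[0,-0.5,0,0],[0,-1,0,0],[0,-1,0,0]]' >/dev/null
python3 -m handwheel '[[0,-0.4,0.5,0],[0,-0.85,1,0],[0,-0.85,1,0],[0,-0.85,1,0],[0,-0.85,1,0]]'
python3 - <<'E'
from h import *
cap('wrist','w1'); s=monitor.state(); print(s['q'],s['position'])
for n,p in dict(slim=(.451,.070,.058),std=(.546,.0785,.058),slimf=(.451,.070,0),key=(.421,-.075,.08)).items(): print(n,proj('w1',p))
a=cv2.imread('pics/w1.png'); cv2.imwrite('pics/w1b.png',cv2.resize(a,(800,600)))
E
```

```text
time: 1.52
position: [0.4546, 0.4501, 0.2894]
time: 2.28
position: [0.451, 0.2528, 0.2895]
time: 3.28
position: [0.4519, 0.0718, 0.1901]
eef_rot: [-0.002, 3.14, 0.002]
wrist_force: [1.4, 0.5, 0.5]
opening: 0.0854
grip_force: 0.0
w1 ['image', 'fx', 'fy', 'cx', 'cy', 'T_tool_cam'] cam at [0.37  0.073 0.325]
[-0.24835667  0.35960144 -0.04269735  2.24486328  0.02853195  0.53523938
  1.25917205] [0.45175197 0.07154398 0.19021456]
slim (np.float64(272.0422089554014), np.float64(199.23379052109345))
std (np.float64(280.7113130201419), np.float64(289.8331309423843))
slimf (np.float64(272.5079574865165), np.float64(183.70779499452317))
key (np.float64(92.3013651935731), np.float64(171.48209456366172))
```

View pics/w1b.png

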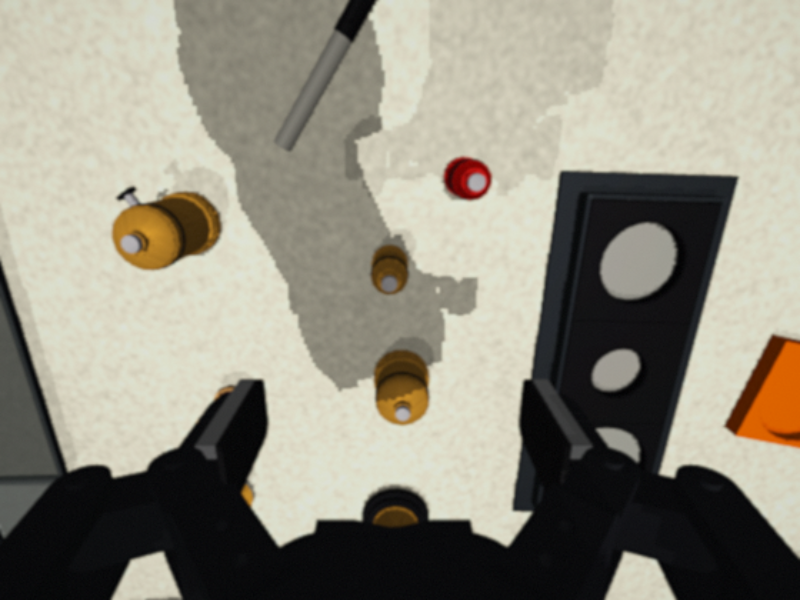

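The image shows the slim tip at (389,285), the standard at (402,412) and red at (478,182). All match the predictions to about 1 px, so I'm gripping slim.

```bash
python3 -m handwheel '[[0.01,-0.01,0.5,0],[0.01,-0.01,1,0],[0.01,-0.01,1,0]]' |head -2
python3 -m handwheel '[[0,0,0.3,0],[0,0,0.62,0],[0,0,0.62,0],[0,0,0.62,0]]' |head -2
python3 -m handwheel '[[0,0,0,0],[0,0,0,0],[0,0,0,0],[0,0,0,0],[0,0,0,0],[0,0,0,0],[0,0,0,0],[0,0,0,0]]' 1 30
python3 -m handwheel '[[0,0,-0.2,0],[0,0,-0.5,0],[0,0,-0.5,0]]'
python3 - <<'E'
from h import *
cap('wrist','w2'); 
a=cv2.imread('pics/w2.png'); cv2.imwrite('pics/w2b.png',cv2.resize(a,(800,600)))
E
```

```text
time: 3.7
position: [0.4488, 0.0694, 0.0875]
time: 4.2
position: [0.4511, 0.0691, 0.029]
time: 5.2
position: [0.45, 0.0687, 0.0277]
eef_rot: [0.001, 3.141, 0.0]
wrist_force: [0.3, 0.3, 6.7]
opening: 0.0239
grip_force: 29.0
time: 5.58
position: [0.4506, 0.0687, 0.0787]
eef_rot: [0.002, 3.139, 0.001]
wrist_force: [-1.0, 0.3, -1.1]
opening: 0.0241
grip_force: 29.9
w2 ['image', 'fx', 'fy', 'cx', 'cy', 'T_tool_cam'] cam at [0.368 0.07  0.214]
```

View pics/w2b.png

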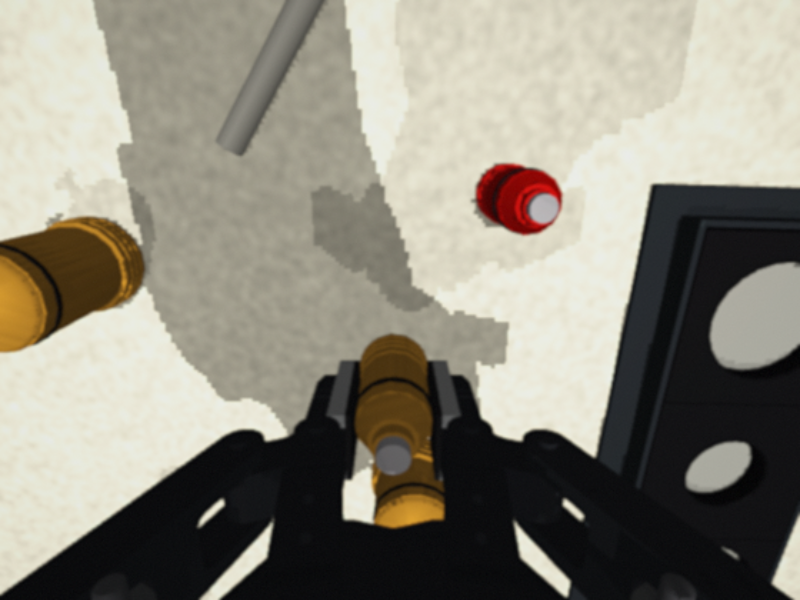

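```bash
python3 -m handwheel '[[0,0,-0.5,0],[0,0.4,-0.5,0],[0,0.9,-0.5,0],[0,0.9,-0.5,0]]' |head -2
python3 -m handwheel '[[-0.3,0.4,0,0],[-0.6,0.9,0,0],[-0.86,0.9,0,0],[-0.86,0.9,0,0],[-0.86,0.9,0,0]]' |head -2
python3 -m handwheel '[[0,0,0.3,0],[0,0,0.6,0],[0,0,0.8,0],[0,0,0.8,0],[0,0,0.8,0]]'
python3 - <<'E'
from h import *
cap('wrist','w3'); 
a=cv2.imread('pics/w3.png'); cv2.imwrite('pics/w3b.png',cv2.resize(a,(800,600)))
E
```

```text
time: 6.12
position: [0.4498, 0.1628, 0.1265]
time: 6.75
position: [0.5349, 0.2473, 0.1262]
time: 7.38
position: [0.5358, 0.2484, 0.0479]
eef_rot: [0.001, 3.141, -0.0]
wrist_force: [-0.6, -0.1, -1.0]
opening: 0.0239
grip_force: 30.0
w3 ['image', 'fx', 'fy', 'cx', 'cy', 'T_tool_cam'] cam at [0.454 0.249 0.183]
```

View pics/w3b.png

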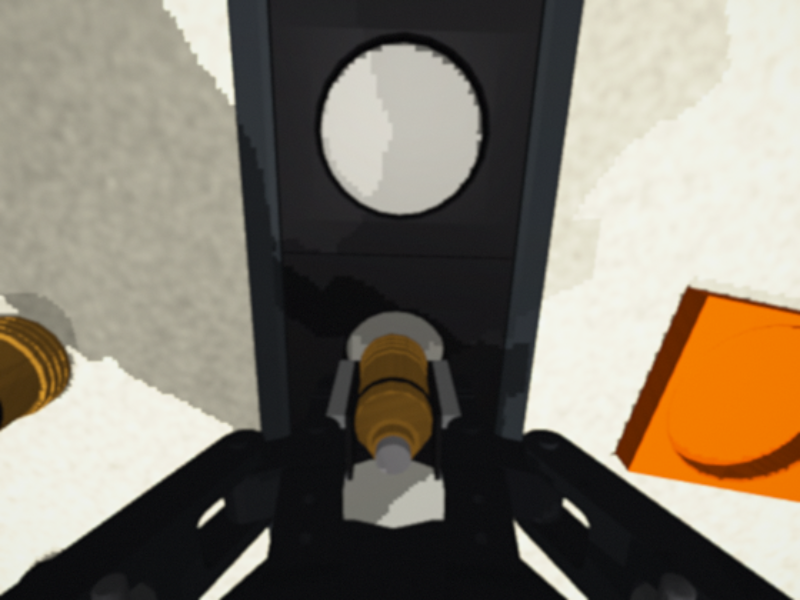

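Slim is centred over its pocket (ellipse centre about (395,355)). Lowering and releasing, then moving above the standard one.

```bash
python3 -m handwheel '[[0,0,0.06,0],[0,0,0.12,0],[0,0,0.12,0],[0,0,0.12,0]]'
python3 -m handwheel '[[0,0,0,0],[0,0,0,0],[0,0,0,0],[0,0,0,0],[0,0,0,0],[0,0,0,0]]' -1 30
python3 -m handwheel '[[0,0,-0.2,0],[0,0,-0.5,0],[0,0,-1,0],[0,0,-1,0],[0,0,-1,0]]' |head -2
python3 - <<'E'
from h import *
cap('wrist','w4')
a=cv2.imread('pics/w4.png'); cv2.imwrite('pics/w4b.png',cv2.resize(a,(800,600)))
k=1.4286
print('std pocket',px('w3',403/k,124/k,.018))
for u,v in((262,437),(228,0),(524,437),(583,0)): print('plate edge',px('w3',u/k,v/k,.004).round(4))
E
```

```text
time: 7.92
position: [0.5359, 0.2485, 0.0352]
eef_rot: [-0.001, -3.141, 0.0]
wrist_force: [-0.1, 0.2, -1.0]
opening: 0.0236
grip_force: 30.0
time: 8.68
position: [0.536, 0.2485, 0.0353]
eef_rot: [0.001, 3.142, -0.0]
wrist_force: [-0.1, -0.5, -0.2]
opening: 0.0851
grip_force: 0.0
time: 9.3
position: [0.5359, 0.2484, 0.1353]
w4 ['image', 'fx', 'fy', 'cx', 'cy', 'T_tool_cam'] cam at [0.454 0.249 0.271]
std pocket [0.44503183 0.25286181 0.018     ]
plate edge [0.5843 0.1864 0.004 ]
plate edge [0.4035 0.1914 0.004 ]
plate edge [0.5843 0.312  0.004 ]
plate edge [0.4037 0.3161 0.004 ]
```

View pics/w4b.png

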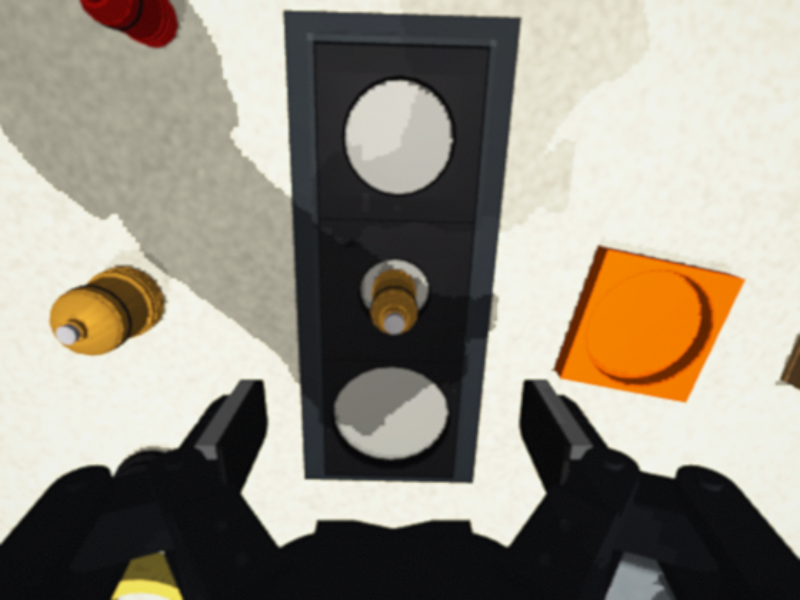

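Slim stands upright in the small pocket. The whole plate is visible, with corners at (285,11), (520,18), (306,478) and (473,482), so I'm computing the case pose.

```bash
python3 - <<'E'
from h import *
k=1/1.4286
C=np.array([px('w4',u*k,v*k,.004) for u,v in((285,11),(520,18),(306,478),(473,482))]); print(C.round(4),C.mean(0), np.degrees(np.arctan2(*(C[2]+C[3]-C[0]-C[1])[1::-1])))
for n,u,v in(('std',398.5,136),('broad',391,412),('slim',394.5,292)): print(n,px('w4',u*k,v*k,.018 if n!='slim' else .0125))
E
python3 -m handwheel '[[-0.1,-0.4,0,0],[-0.1,-0.85,0,0],[-0.1,-0.85,0,0]]' |head -2
python3 -m handwheel '[[0,-0.4,0,0],[0,-0.85,0,0],[0,-0.85,0,0],[0,-0.85,0,0]]' |head -2
```

```text
[[0.3841 0.1925 0.004 ]
 [0.3875 0.3165 0.004 ]
 [0.6836 0.1848 0.004 ]
 [0.6873 0.3083 0.004 ]] [0.53560895 0.25051479 0.004     ] -1.5256913984874736
std [0.44645545 0.25227823 0.018     ]
broad [0.61832057 0.24777964 0.018     ]
slim [0.53667499 0.25012179 0.0125    ]
time: 9.72
position: [0.5452, 0.159, 0.1338]
time: 10.22
position: [0.5457, 0.0796, 0.1347]
```

```bash
python3 -m handwheel '[[0,0,0.5,0],[0,0,0.8,0],[0,0,1,0],[0,0,1,0]]' |head -2
python3 -m handwheel '[[0,0,0.07,0],[0,0,0.07,0],[0,0,0.07,0]]' |head -2
python3 -m handwheel '[[0,0,0,0],[0,0,0,0],[0,0,0,0],[0,0,0,0],[0,0,0,0],[0,0,0,0],[0,0,0,0],[0,0,0,0]]' 1 30
python3 -m handwheel '[[0,0,-0.2,0],[0,0,-0.5,0],[0,0,-1,0],[0,0,-1,0],[0,0,-1,0]]'
python3 - <<'E'
from h import *
cap('wrist','w5')
a=cv2.imread('pics/w5.png'); cv2.imwrite('pics/w5b.png',a)
E
```

```text
time: 10.72
position: [0.5448, 0.0804, 0.0337]
time: 11.1
position: [0.5462, 0.0787, 0.0289]
time: 12.1
position: [0.5459, 0.0785, 0.0286]
eef_rot: [0.001, 3.141, -0.0]
wrist_force: [-0.5, 0.1, 5.6]
opening: 0.0391
grip_force: 29.8
time: 12.72
position: [0.5456, 0.0783, 0.1281]
eef_rot: [0.002, 3.142, -0.0]
wrist_force: [-0.2, -0.4, -0.9]
opening: 0.0388
grip_force: 30.4
w5 ['image', 'fx', 'fy', 'cx', 'cy', 'T_tool_cam'] cam at [0.464 0.079 0.263]
```

View pics/w5b.png

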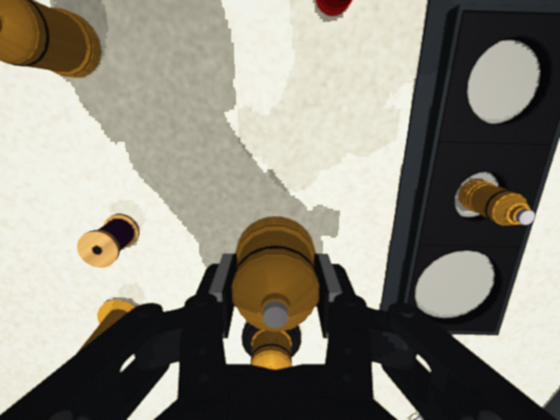

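The standard one is held upright. Carrying it to the std pocket at (0.4475, 0.2525).

```bash
python3 -m handwheel '[[0.3,0.2,0,0],[0.6,0.5,0,0],[0.98,0.87,0,0],[0.98,0.87,0,0]]' |head -2
python3 -m handwheel '[[0,0.4,0,0],[0,0.87,0,0],[0,0.87,0,0],[0,0.87,0,0]]' |head -2
python3 -m handwheel '[[0,0,0.4,0],[0,0,0.7,0],[0,0,0.7,0],[0,0,0.8,0],[0,0,0.92,0],[0,0,0.92,0],[0,0,0.92,0]]'
python3 -m handwheel '[[0,0,0,0],[0,0,0,0],[0,0,0,0],[0,0,0,0],[0,0,0,0],[0,0,0,0]]' -1 30
python3 -m handwheel '[[0,0,-0.2,0],[0,0,-0.5,0],[0,0,-1,0],[0,0,-1,0],[0,0,-1,0]]' |head -2
```

```text
time: 13.28
position: [0.4445, 0.1682, 0.1271]
time: 13.78
position: [0.4478, 0.2515, 0.1273]
time: 14.65
position: [0.448, 0.2527, 0.0365]
eef_rot: [0.001, 3.141, -0.0]
wrist_force: [0.1, -0.9, -0.5]
opening: 0.0391
grip_force: 31.2
time: 15.4
position: [0.448, 0.2526, 0.0363]
eef_rot: [-0.001, -3.142, 0.0]
wrist_force: [-0.4, 0.2, -0.6]
opening: 0.0856
grip_force: 0.0
time: 16.02
position: [0.4479, 0.2524, 0.1362]
```

```bash
python3 -m handwheel '[[-0.3,-0.3,0,0],[-0.8,-0.9,0,0],[-0.8,-0.9,0,0]]' |head -2
python3 -m handwheel '[[-0.3,-0.4,0,0],[-0.8,-0.87,0,0],[-0.8,-0.87,0,0]]' |head -2
python3 -m handwheel '[[-0.4,0,0,0],[-0.8,0,0,0],[-0.8,0,0,0],[-0.8,0,0,0],[-0.8,0,0,0]]' |head -2
python3 - <<'E'
from h import *
cap('wrist','w6')
print(proj('w6',(.689,.075,.058)),proj('w6',(.689,.075,.014)))
cap('side','d6')
E
```

```text
time: 16.4
position: [0.5294, 0.1585, 0.1346]
time: 16.77
position: [0.6098, 0.0715, 0.1346]
time: 17.4
position: [0.6863, 0.0761, 0.1359]
w6 ['image', 'fx', 'fy', 'cx', 'cy', 'T_tool_cam'] cam at [0.605 0.077 0.271]
(np.float64(272.5495196366656), np.float64(225.38785752252238)) (np.float64(272.9760849097063), np.float64(206.97500891810057))
d6 ['image', 'fx', 'fy', 'cx', 'cy', 'cam_to_world'] cam at [0.404 0.662 0.659]
```

View pics/w6.png

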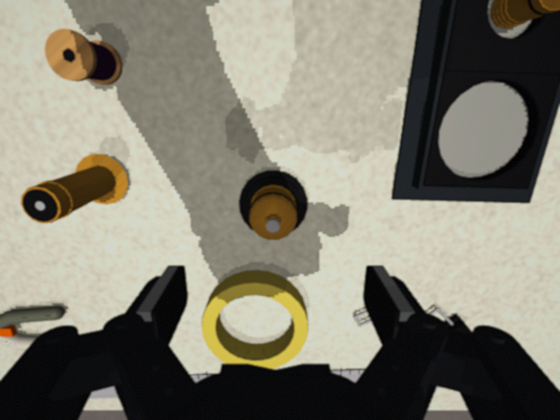

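The broad tip is at (273,226), as predicted. Gripping it.

```bash
python3 -m handwheel '[[-0.02,-0.01,0.5,0],[-0.02,-0.01,0.8,0],[-0.02,-0.01,1,0],[-0.02,-0.01,1,0]]' |head -2
python3 -m handwheel '[[0,0,0.075,0],[0,0,0.075,0],[0,0,0.075,0]]' |head -2
python3 -m handwheel '[[0,0,0,0],[0,0,0,0],[0,0,0,0],[0,0,0,0],[0,0,0,0],[0,0,0,0],[0,0,0,0],[0,0,0,0]]' 1 30
python3 -m handwheel '[[0,0,-0.2,0],[0,0,-0.5,0],[0,0,-1,0],[0,0,-1,0],[0,0,-1,0]]'
```

```text
time: 18.0
position: [0.689, 0.0745, 0.0352]
time: 18.38
position: [0.6902, 0.0745, 0.0296]
time: 19.38
position: [0.6899, 0.0745, 0.0291]
eef_rot: [0.001, 3.141, -0.0]
wrist_force: [-0.9, 0.2, 5.9]
opening: 0.0373
grip_force: 30.0
time: 20.0
position: [0.6897, 0.0743, 0.1294]
eef_rot: [0.001, 3.141, -0.0]
wrist_force: [-0.3, -0.4, -1.5]
opening: 0.0367
grip_force: 30.2
```

```bash
python3 -m handwheel '[[0.2,0.3,0,0],[0.5,0.8,0,0],[0.65,0.87,0,0],[0.65,0.87,0,0]]' |head -2
python3 -m handwheel '[[0,0.4,0,0],[0,0.87,0,0],[0,0.87,0,0],[0,0.87,0,0]]' |head -2
python3 -m handwheel '[[0,0,0.4,0],[0,0,0.7,0],[0,0,0.7,0],[0,0,0.8,0],[0,0,0.93,0],[0,0,0.93,0],[0,0,0.93,0]]'
python3 -m handwheel '[[0,0,0,0],[0,0,0,0],[0,0,0,0],[0,0,0,0],[0,0,0,0],[0,0,0,0]]' -1 30 | sed -n 2,4p
python3 -m handwheel '[[0,0,-0.2,0],[0,0,-0.5,0],[0,0,-1,0],[0,0,-1,0],[0,0,-1,0]]' |head -2
python3 -m handwheel '[[0,-0.5,-0.5,0],[0,-1,-0.5,0],[0,-1,-0.5,0]]' |head -2
python3 - <<'E'
from h import *
cap('side','d7')
a=cv2.imread('pics/d7.png'); cv2.imwrite('pics/d7c.png',cv2.resize(a[150:350,165:365],(600,600),interpolation=cv2.INTER_CUBIC))
E
```

```text
time: 20.5
position: [0.6235, 0.1619, 0.128]
time: 21.0
position: [0.6258, 0.2464, 0.1282]
time: 21.88
position: [0.625, 0.2485, 0.0359]
eef_rot: [0.001, 3.141, -0.0]
wrist_force: [0.7, -0.1, -0.5]
opening: 0.0369
grip_force: 31.4
position: [0.625, 0.2485, 0.0358]
eef_rot: [0.001, 3.142, -0.0]
wrist_force: [-0.2, 0.6, -0.7]
time: 23.25
position: [0.625, 0.2483, 0.1368]
time: 23.62
position: [0.625, 0.1422, 0.1856]
d7 ['image', 'fx', 'fy', 'cx', 'cy', 'cam_to_world'] cam at [0.404 0.662 0.659]
```

View pics/d7c.png

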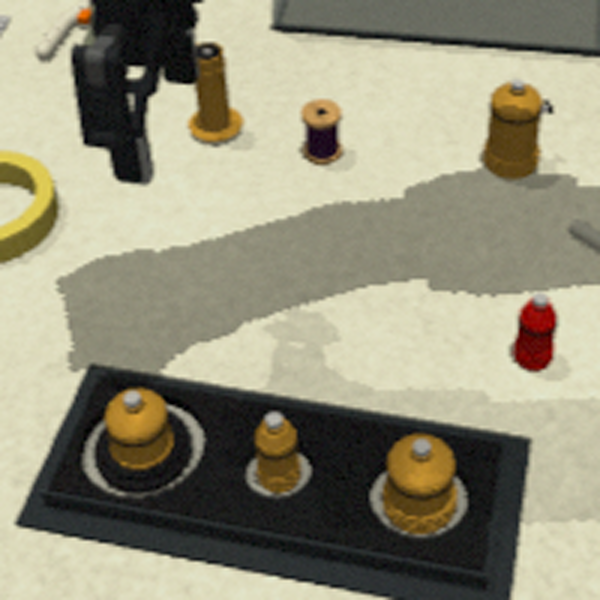

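All three stand in their pockets: caps at (133,398), (274,418) and (421,447). The tall lampholders are untouched. Going above the cover.

```bash
python3 -m handwheel '[[0.3,-0.5,-0.2,0],[0.6,-1,-0.5,0],[0.6,-1,-0.5,0]]' |head -2
python3 -m handwheel '[[0.3,-0.5,0,0],[0.6,-1,0,0],[0.6,-1,0,0]]' |head -2
python3 -m handwheel '[[0,-0.5,0,0],[0,-1,0,0],[0,-1,0,0]]' |head -2
python3 -m handwheel '[[0,-0.5,0,0],[0,-1,0,0],[0,-1.0,0,0],[0,-1.0,0,0],[0,-1.0,0,0]]' |head -2
python3 - <<'E'
from h import *
cap('wrist','w8')
a=cv2.imread('pics/w8.png'); cv2.imwrite('pics/w8b.png',cv2.resize(a,(800,600),interpolation=cv2.INTER_CUBIC))
E
```

```text
time: 24.05
position: [0.5635, 0.0459, 0.2367]
time: 24.42
position: [0.5027, -0.0537, 0.2349]
time: 24.8
position: [0.5054, -0.1533, 0.2349]
time: 25.42
position: [0.5054, -0.249, 0.2356]
w8 ['image', 'fx', 'fy', 'cx', 'cy', 'T_tool_cam'] cam at [ 0.424 -0.248  0.371]
```

View pics/w8b.png

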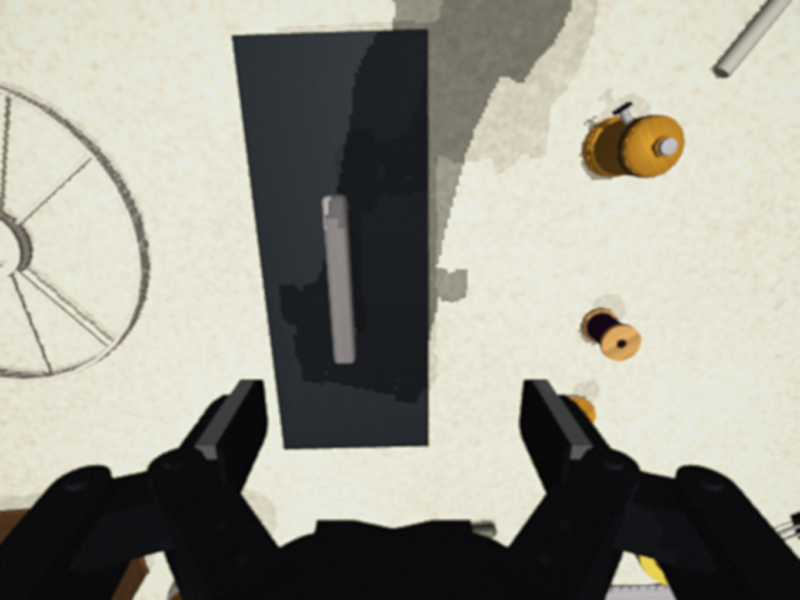

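The cover top's corners are (233,36), (428,29), (285,449) and (428,446). The bar ends are (334,197) and (345,362).

Run:
```python
from h import *
k=1/1.4286
C=np.array([px('w8',u*k,v*k,.072) for u,v in((233,36),(428,29),(285,449),(428,446))]); print(C.round(4),C.mean(0), np.degrees(np.arctan2(*(C[2]+C[3]-C[0]-C[1])[1::-1])))
a,b=[px('w8',u*k,v*k,.107) for u,v in((334,196),(345,363))];print(a,b,(a+b)/2,np.degrees(np.arctan2(*(b-a)[1::-1])))
s=monitor.state();print(s['q'],R.from_rotvec(s['eef_rot']).as_matrix().round(4))
```

```text
[[ 0.3583 -0.3442  0.072 ]
 [ 0.3544 -0.2274  0.072 ]
 [ 0.6525 -0.3349  0.072 ]
 [ 0.6494 -0.2195  0.072 ]] [ 0.50363439 -0.28150126  0.072     ] 1.676316076705099
[ 0.44880246 -0.28281697  0.107     ] [ 0.55759955 -0.27981571  0.107     ] [ 0.50320101 -0.28131634  0.107     ] 1.5801549243621578
[ 0.50769677  0.4176269  -0.20651025  1.96824907  0.11908263  0.76737083
  1.80545274] [[-1.0e+00 -2.1e-03  0.0e+00]
 [-2.1e-03  1.0e+00  7.0e-04]
 [-0.0e+00  7.0e-04 -1.0e+00]]
```

```bash
python3 -m handwheel '[[0.02,-0.3,0,-0.018],[0.02,-0.325,0.5,-0.018],[0.02,-0.325,0.8,-0.018],[0.02,-0.325,0.8,-0.018],[0.02,-0.325,0.8,-0.018],[0.02,-0.325,0.8,-0.018]]' |head -3
python3 -m handwheel '[[0,0,0.4,0],[0,0,0.63,0],[0,0,0.63,0],[0,0,0.63,0]]'
```

```text
time: 26.22
position: [0.5034, -0.2839, 0.1573]
eef_rot: [-0.044, 3.139, -0.002]
time: 26.72
position: [0.5032, -0.2841, 0.0941]
eef_rot: [-0.043, 3.14, -0.001]
wrist_force: [-0.7, 0.4, 0.5]
opening: 0.0852
grip_force: 0.0
```

```bash
python3 -m handwheel '[[0,0.026,0.02,0],[0,0.026,0.02,0],[0,0.026,0.02,0]]' |sed -n 2p
python3 -m handwheel '[[0,0,0,0],[0,0,0,0],[0,0,0,0],[0,0,0,0],[0,0,0,0],[0,0,0,0],[0,0,0,0],[0,0,0,0]]' 1 80
python3 -m handwheel '[[0,0,-0.1,0],[0,0,-0.3,0],[0,0,-0.5,0],[0,0,-0.5,0],[0,0,-0.5,0]]'
python3 - <<'E'
from h import *
cap('side','d9'); a=cv2.imread('pics/d9.png'); cv2.imwrite('pics/d9c.png',cv2.resize(a[40:240,200:400],(600,600),interpolation=cv2.INTER_CUBIC))
E
```

```text
position: [0.5026, -0.2813, 0.0912]
time: 28.1
position: [0.5025, -0.2814, 0.0908]
eef_rot: [-0.043, 3.141, -0.0]
wrist_force: [-0.8, -2.9, -0.2]
opening: 0.0125
grip_force: 80.7
time: 28.72
position: [0.502, -0.281, 0.1404]
eef_rot: [0.043, -3.141, -0.001]
wrist_force: [-0.0, 0.7, -4.6]
opening: 0.0123
grip_force: 80.3
d9 ['image', 'fx', 'fy', 'cx', 'cy', 'cam_to_world'] cam at [0.404 0.662 0.659]
```

View pics/d9c.png

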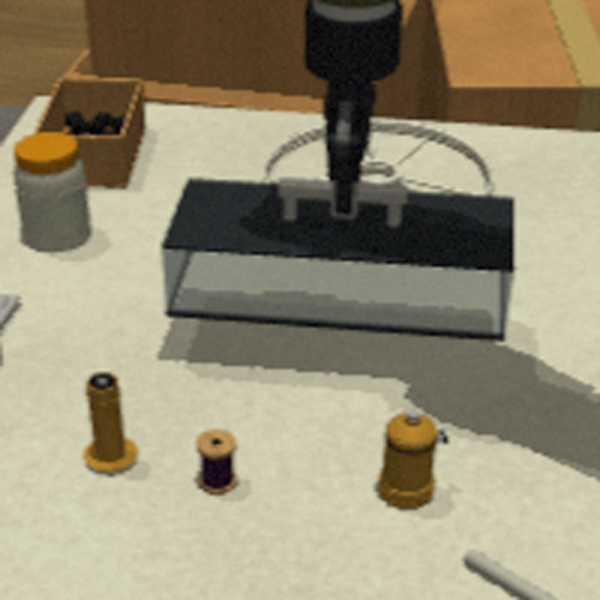

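The cover hangs level. Raising it clear of the tall ones, turning, and carrying it over.

```bash
python3 -m handwheel '[[0,0,-0.3,0],[0,0,-0.7,0.01],[0,0,-1,0.034],[0,0,-1,0.034],[0,0,-1,0.034]]' |head -3
python3 -m handwheel '[[0,0.2,-0.1,0],[0,0.5,-0.1,0],[-0.03,0.9,-0.1,0],[-0.03,0.9,-0.1,0]]' |head -2
python3 -m handwheel '[[0,0.4,0,0],[-0.03,0.9,0,0],[-0.03,0.9,0,0]]' |head -2
python3 -m handwheel '[[0,0.4,0,0],[-0.03,0.9,0,0],[-0.03,0.9,0,0]]' |head -2
python3 -m handwheel '[[0,0.4,0,0],[-0.03,0.9,0,0],[-0.03,0.9,0,0]]' |head -2
python3 -m handwheel '[[0,0.4,0,0],[-0.03,0.9,0,0],[-0.03,0.9,0,0]]' |head -2
python3 -m handwheel '[[0,0.3,0,0],[-0.03,0.6,0,0],[-0.035,0.82,0,0],[-0.035,0.82,0,0],[-0.035,0.82,0,0],[-0.035,0.82,0,0]]'
```

```text
time: 29.4
position: [0.5017, -0.2809, 0.2392]
eef_rot: [-0.039, -3.139, -0.001]
time: 29.9
position: [0.508, -0.1866, 0.2502]
time: 30.28
position: [0.5133, -0.0971, 0.2505]
time: 30.65
position: [0.5186, -0.0079, 0.2505]
time: 31.02
position: [0.524, 0.0816, 0.2506]
time: 31.4
position: [0.5292, 0.1712, 0.2505]
time: 32.15
position: [0.5349, 0.2486, 0.2507]
eef_rot: [-0.043, -3.141, 0.001]
wrist_force: [-0.1, 0.1, -3.8]
opening: 0.0124
grip_force: 80.2
```

```bash
python3 -m handwheel '[[0,0.015,0.3,0],[0,0.015,0.6,0],[0,0.015,0.7,0],[0,0.015,0.7,0],[0,0.015,0.7,0]]' |head -2
python3 -m handwheel '[[0,0,0.2,0],[0,0,0.4,0],[0,0,0.6,0],[0,0,0.6,0],[0,0,0.6,0],[0,0,0.6,0]]'
python3 - <<'E'
from h import *
cap('wrist','w10'); cap('side','d10'); a=cv2.imread('pics/d10.png'); w=cv2.imread('pics/w10.png')
cv2.imwrite('pics/d10c.png',np.hstack([cv2.resize(a[200:360,160:360],(400,320)),cv2.resize(w,(400,300))[:, :].copy() if 0 else cv2.copyMakeBorder(cv2.resize(w,(400,300)),0,20,0,0,cv2.BORDER_CONSTANT)]))
c=np.array([.536,.2502]); t=np.radians(-1.5); M=np.array([[np.cos(t),-np.sin(t)],[np.sin(t),np.cos(t)]])
for sx in(-1,1):
  for sy in(-1,1):
    p=c+M@[sx*.148,sy*.059]; print(sx,sy,'cover top edge expected in wrist',np.round(proj('w10',[*p,.101]),1), 'side low', np.round(proj('d10',[*p,.0285]),1),'plate side',np.round(proj('d10',[*(c+M@[sx*.151,sy*.063]),.004]),1))
E
```

```text
time: 32.78
position: [0.5355, 0.2518, 0.1819]
time: 33.52
position: [0.5354, 0.2518, 0.122]
eef_rot: [0.041, 3.14, 0.001]
wrist_force: [0.7, -0.9, -3.9]
opening: 0.0124
grip_force: 80.1
w10 ['image', 'fx', 'fy', 'cx', 'cy', 'T_tool_cam'] cam at [0.453 0.255 0.257]
d10 ['image', 'fx', 'fy', 'cx', 'cy', 'cam_to_world'] cam at [0.404 0.662 0.659]
-1 -1 cover top edge expected in wrist [127.  -60.6] side low [342.1 290.1] plate side [342.8 296.3]
-1 1 cover top edge expected in wrist [411.3 -60.7] side low [334.7 347.3] plate side [335.2 357. ]
1 -1 cover top edge expected in wrist [189.3 444.2] side low [193.8 265.6] plate side [195.  271.5]
1 1 cover top edge expected in wrist [354.1 444.2] side low [169.8 316. ] plate side [170.1 325. ]
```

View pics/d10c.png

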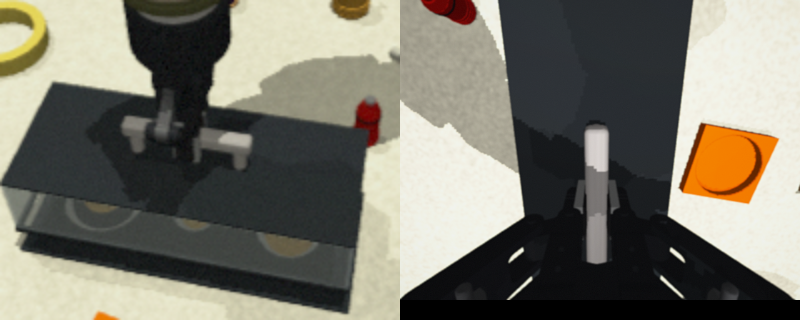

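Run:
```python
from h import *
print(px('w10',276,172,.138), 'expect x',.536-.055)
g=cv2.cvtColor(cv2.imread('pics/w10.png'),cv2.COLOR_BGR2GRAY).astype(float)
for v in (10,60,110,230,270):
    r=g[v-2:v+3].mean(0); d=np.diff(cv2.GaussianBlur(r[None],(1,1),0)[0]); 
    L=120+np.argmin(d[120:200]); Rr=350+np.argmax(d[350:430])
    a,b=px('w10',L+.5,v,.1032),px('w10',Rr+.5,v,.1032); m=(a+b)/2
    print(v,L,Rr,m.round(4),'w',round(b[1]-a[1],4),'case y at x',round(.2503-(m[0]-.536)*np.tan(np.radians(1.5)),4))
```

```text
[0.47838406 0.2545096  0.138     ] expect x 0.48100000000000004
10 138 408 [0.4142 0.2552 0.1032] w 0.1174 case y at x 0.2535
60 144 402 [0.4339 0.2546 0.1032] w 0.1173 case y at x 0.253
110 150 396 [0.4556 0.254  0.1032] w 0.1173 case y at x 0.2524
230 164 382 [0.5174 0.2523 0.1032] w 0.1177 case y at x 0.2508
270 170 377 [0.5418 0.2519 0.1032] w 0.1169 case y at x 0.2501
```

```bash
python3 -m handwheel '[[0,-0.017,0,0],[0,-0.017,0,0],[0,-0.017,0.1,0],[0,-0.017,0.2,0],[0,-0.017,0.24,0],[0,-0.017,0.24,0],[0,-0.017,0.24,0]]'
python3 -m handwheel '[[0,0,0.01,0],[0,0,0.02,0],[0,0,0.03,0],[0,0,0.035,0],[0,0,0.035,0],[0,0,0.035,0]]'
```

```text
time: 34.5
position: [0.5349, 0.2499, 0.0969]
eef_rot: [0.041, 3.141, 0.0]
wrist_force: [0.5, -0.0, -3.7]
opening: 0.0125
grip_force: 80.2
time: 35.25
position: [0.5348, 0.249, 0.0942]
eef_rot: [0.042, 3.141, -0.002]
wrist_force: [-2.8, -4.6, 8.0]
opening: 0.0123
grip_force: 82.0
```

```bash
python3 -m handwheel '[[0,0,0,0],[0,0,0,0],[0,0,0,0],[0,0,0,0],[0,0,0,0],[0,0,0,0]]' -1 30
python3 -m handwheel '[[0,0,-0.2,0],[0,0,-0.5,0],[0,0,-1,0],[0,0,-1,0],[0,0,-1,0],[0,0,-1,0]]' |head -2
python3 -m handwheel '[[0,0,-0.3,0],[0,0,-0.5,0],[0,0,-0.5,0],[0,0,-0.5,0]]' |head -2
python3 - <<'E'
from h import *
cap('wrist','w11'); cap('side','d11')
g=cv2.cvtColor(cv2.imread('pics/w11.png'),cv2.COLOR_BGR2GRAY)
m=(g<70).astype(np.uint8); m=cv2.morphologyEx(m,cv2.MORPH_OPEN,np.ones((7,7)))
c=np.array([.536,.2502]); t=np.radians(-1.5); M=np.array([[np.cos(t),-np.sin(t)],[np.sin(t),np.cos(t)]])
for s in((-1,-1),(-1,1),(1,-1),(1,1)):
    print(s,'top',np.round(proj('w11',[*(c+M@[s[0]*.148,s[1]*.059]),.076]),1),'plate',np.round(proj('w11',[*(c+M@[s[0]*.151,s[1]*.063]),.004]),1))
n,l,st,ce=cv2.connectedComponentsWithStats(m); print(st[st[:,4]>2000])
gf=g.astype(float)
for v in (60,100,150,200,250): # strong gradients along row
    r=gf[v-1:v+2].mean(0); d=np.diff(r); i=[(int(k),int(d[k])) for k in range(100,470) if abs(d[k])>18]; print(v,i)
for u in (230,280,330):
    r=gf[:,u-1:u+2].mean(1); d=np.diff(r); print('col',u,[(int(k),int(d[k])) for k in range(0,419) if abs(d[k])>18])
E
```

```text
time: 36.0
position: [0.5347, 0.2499, 0.0932]
eef_rot: [-0.041, -3.141, 0.0]
wrist_force: [-0.5, -0.4, -0.7]
opening: 0.0853
grip_force: 0.0
time: 36.75
position: [0.5342, 0.2495, 0.1922]
time: 37.25
position: [0.5342, 0.2495, 0.242]
w11 ['image', 'fx', 'fy', 'cx', 'cy', 'T_tool_cam'] cam at [0.453 0.253 0.377]
d11 ['image', 'fx', 'fy', 'cx', 'cy', 'cam_to_world'] cam at [0.404 0.662 0.659]
(-1, -1) top [207.1  27.6] plate [217.3  40.6]
(-1, 1) top [343.5  27.6] plate [333.4  40.6]
(1, -1) top [224.5 315.3] plate [229.9 283.6]
(1, 1) top [325.9 315.4] plate [320.6 283.7]
[[     0      0    560    420 153965]
 [   209     29    132    285  31239]
 [   484     61     76    170   4502]
 [     0    267    560    153  42971]]
60 [(160, 22), (163, 23), (207, -43), (208, -79), (209, -52), (338, 20), (339, 55), (340, 52), (341, 23)]
100 [(182, 20), (183, 21), (209, -32), (210, -68), (211, -61), (212, -18), (336, 36), (337, 70), (338, 43)]
150 [(129, -18), (212, -21), (213, -41), (214, -38), (265, 39), (266, 49), (267, 30), (280, -28), (281, -44), (282, -51), (283, -23), (333, 49), (334, 81),
[... 416 characters left out ...]
0, -27), (281, -36), (282, -23), (327, 50), (328, 80), (329, 47)]
col 230 [(26, -34), (27, -60), (28, -43), (313, 51), (314, 81), (315, 46), (340, -18), (341, -64), (342, -73), (343, -34), (345, 27), (346, 43), (347, 28), (350, 24), (351, 27), (354, -32), (355, -27), (358, 21), (359, 23), (362, -52), (363, -83), (364, -61)]
col 280 [(26, -46), (27, -56), (28, -25), (140, 31), (141, 35), (142, 24), (187, -20), (188, -21), (255, -29), (256, -26), (313, 51), (314, 78), (315, 45), (351, -19), (352, -26), (354, 22), (355, 24), (357, -27), (358, -52), (359, -48), (360, -23), (362, 39), (364, -34), (365, -49)]
col 330 [(26, -47), (27, -60), (28, -31), (364, -20), (371, -27), (372, -38), (373, -26)]
```

The cover's edges match the fully seated position to about 1 px, both ends the same, and contact came at the expected height. Handing in.

```bash
python3 -c "
from workcell import robot; print(robot.job_done())"
```

```text
the job is handed in; nothing more can be done
None
```

The job is handed in: the three short lampholders stand in their matching pockets, the cover sits level and fully home by my image check, and I moved neither tall lampholder (about 37 s of the 112 s used).

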